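# Roll two rolling pins along the pastry board and throw out the warped one

### The job

One of the two rolling pins on the pastry board has warped. One at a time, roll each pin away from you along the board to its raised back edge to see whether it runs true; then lay the one that wobbles in the slatted crate on the draining board and leave the true one lying on the pastry board.

Things in the scene. Friction and masses are not known exactly. Their poses are not given: they have to be found in the camera images.
- pin_a: beech dowel rolling pin, 180 mm long, 34 mm thick, round ends, 55-90 g. It and pin_b look alike, but one is straight and one warped (smooth sideways bow, middle 2.6 mm off the line of its ends). Starts on the front half of the board. Origin on the axis at mid-length (warped: within 3 mm), 17 mm above the board as it lies; y along the pin, z up at first, turning as it rolls
- pin_b: beech dowel rolling pin, 180 mm long, 34 mm thick, round ends, 55-90 g. It and pin_a look alike, but one is straight and one warped (smooth sideways bow, middle 2.6 mm off the line of its ends). Starts on the front half of the board. Origin on the axis at mid-length (warped: within 3 mm), 17 mm above the board as it lies; y along the pin, z up at first, turning as it rolls
- pastry_board: flat wooden pastry board, 220 mm deep (x), 420 mm wide (y), 18 mm thick, fixed on the counter; origin at the centre of its underside, x away from the robot towards its back edge, y to its left, z up. The pins lie across it, nearly along its y, side by side, one in the left half and one in the right, and roll along its x. A tall white panel leans 20-60 mm behind it
- bead (a point): top middle of the bead along the board's back edge, 12 mm wide, 8 mm above the board; a pin stopped by it has its axis 23 mm in front of this point. Pushed at 0.06 m/s for 20 mm and let go, the straight pin rolls on 15 mm or more; the warped one lifts, leans back on the finger and stops. Pushed faster, both roll. Push below the axis (fingers leaning) or it may skid
- crate: shallow open slatted wooden crate, 126 mm (x) by 250 mm (y) outside, 110 by 234 mm inside, 58 mm high, floor 8 mm thick, 12 mm square posts in the inner corners; fixed, empty, on the draining board to the left of the pastry board; origin at the centre of its underside, z up

How it is judged:
By the outcome, as a careful person would: the job done as asked, in the order asked, and still so for the second after the job is handed in, with the robot touching nothing.
It also fails if it takes over 64 s, if anything falls off the work surface, if the arm or the gripper's body presses on something with over 40 N, if the wrist force passes 120 N, or if a joint passes its speed limit or range.

### The arm

A 6-joint arm with a two-finger parallel gripper is mounted at the origin on a cart in front of the work surface, level with it; the furniture and walls round the work are solid. World frame = base frame: x ahead of the robot, y to its left, z up, the work surface at z = 0. Lengths are in mm, angles in rad, forces in N, time in s.
With the tool pointing down it reaches from about 375 to 900 mm from the base axis. Payload 3.1 kg.
Tool frame: the origin (TCP) lies at the very end of the fingers, on their centre line; the grasp point (between the pads) lies 19 mm behind it; z points along the fingers, y is the line along which they close (so a half turn about z gives the same grasp; the last joint's range is limited). The gripper opens to 85 mm and grips with 20 to 120 N. Pads are 22 mm wide; open, the fingers measure 114 mm over their backs; the gripper's body (76 mm by 85 mm) begins 54 mm behind the grasp point. The pads swing forward as they close: fully open they stand 13 mm farther back than shut.
Start: joints at [1.151, 0.527, 1.433, -0, 1.181, -0.178], TCP at [149.616, 606.804, 231.31] pointing down, gripper open.
Joint ranges: [-3.08, 3.08], [-0.75, 2.2], [0.22, 2.44], [-1.43, 4.57], [0, 2.65], [-2.85, 2.85]. Speed limits (rad/s): [2.79, 2.79, 3.14, 3.14, 3.14, 3.14].

### API

Orientations are given as a unit quaternion [x, y, z, w].
In Python, from station import robot gives the robot as it stands.
- The arm moves only by the tool arm_command, never from a script. Its argument "plan" is a list of rows, each a list of 7 numbers: the shift along the tool's x, y, z in m, then the turn, a rotation vector about the tool's x, y, z in degrees, then the finger opening in m, from 0 to 0.0854. A call has 1 to 12 rows; each row shifts and turns the commanded pose from where the row before left it, along the tool's axes as they then stand; what a row does not reach is not made up. A row lasts 1/8 s, in which the tool goes at most 62.5 mm and 10.7 degrees, less where a joint would pass 70% of its speed; a pose out of reach is approached as far as the arm can. A call is refused whole if a number of a shift passes 0.0625 or a number of a turn 10.7, either way. A call with a gripper value outside its range is refused whole. The fingers move at their own pace and stop on an object; "force" is the grip in N (left out, the last holds). Time passes only in rows, so rows that do not move let the fingers close. It gives the time, the measured TCP pose, the force, the opening and the grip force at its end, in the units of the state.
- robot.state(): the state, without advancing time (a new reading comes with each control period).
- robot.get_image(name): name is "scene" or "top" or "wrist"; returns the picture (384x512x3 uint8, blue, green, red); there is no depth.
- robot.camera_info(name): a dict with "camera_matrix" (3x3 intrinsics, pixels), "extrinsics" (4x4, takes a point from camera to world coordinates). Camera axes: x right, y down, z forward; pixel columns grow to the right and rows downward; lengths in mm; the calibration is good to about 2 mm. A picture is of the moment at which its call begins: read the wrist's pose just before it. camera_info takes no time and is no camera call; for the wrist camera it gives the pose at the moment of the call.
- robot.finish_job(): hands the job in; it is judged then, once.
Trained networks look in the newest picture that a camera, given by its name, has taken for a name from the list of things; names that differ only in an ending like _2 or _b are one class to them, and where a whole thing is asked for, a point or a joint stands for the part that bears it (a point fixed in the world has none). Each returns a list of dicts, best first, with "conf" (0 to 1); they miss things now and then, are a little off and sometimes report something else, mostly with a low value. They report only what shows in the picture. A call takes as long as a camera call.
- robot.outline_of(target, camera): "pixels" (384x512 bool, what is visible of it) and "extent" ([left, top, right, bottom] in pixels, round what is visible of it).
The state is a dict: "t": time; "q": joint angles; "qvel": joint speeds; "effort": joint torques, N m; "eef_pos": TCP position; "tool_rot": TCP orientation; "contact_force": force on the tool from outside, world axes, zero at the start; "ft_torque": the same for the moment, N m; "width": opening from 0.0 (shut) to 1.0 (fully open); "grasp_force": force on a finger pad.
Only numpy, scipy, OpenCV 4.12 (cv2) and the standard library are available. Lean on these libraries where they do the work, as an engineer would, in place of code of your own. Each camera call takes 0.05 s, during which the arm holds its last target. There are 200 camera calls.

## Working session

There is one attempt and no reset: what is moved stays moved. The work goes in short steps, Python scripts to look and compute and a tool call to move; the robot and the scene stay as the last step left them, time stands still between calls to the robot, and variables do not carry over. Pictures are saved under pics/ and viewed, at most 12 in all, crops included, and the job is handed in when it is done.

Besides the shell and the picture viewer there is one more tool, called after "Request:" in YAML: its name, and indented under it one key for each argument. arm_command: Moves the arm, as the interface text tells. Its arguments: {"type":"object","properties":{"plan":{"type":"array","items":{"type":"array","items":{"type":"number"}}},"force":{"type":"number"}},"required":["plan"]}

```bash
ls; mkdir -p pics; cat > h.py <<'E'
import numpy as np, cv2
from station import robot
from scipy.spatial.transform import Rotation as R
def ray(cam,uv):
    c=robot.camera_info(cam);K=np.array(c["camera_matrix"]);T=np.array(c["extrinsics"])
    d=T[:3,:3]@np.linalg.solve(K,[uv[0],uv[1],1.]);return T[:3,3],d
def atz(cam,uv,z):
    o,d=ray(cam,uv);return o+d*(z-o[2])/d[2]
E
python3 - <<'E'
from h import *
s=robot.state();print({k:np.round(v,3) for k,v in s.items()})
ims=[]
for c in("scene","top"):
    ims.append(robot.get_image(c));i=robot.camera_info(c);print(c,np.round(i["extrinsics"],2).tolist())
    for n in("pin_a","pastry_board","crate"):
        for o in robot.outline_of(n,c): 
            m=o["pixels"];r=cv2.minAreaRect(np.argwhere(m)[:,::-1].astype(np.float32)) if m.any() else None
            print(c,n,round(o["conf"],2),np.round(o["extent"]),r)
    cv2.imwrite(f"pics/{c}0.png",ims[-1])
print(robot.state()["t"])
E
```

```text
pics
{'t': np.float64(0.0), 'q': array([ 1.151,  0.528,  1.434,  0.   ,  1.181, -0.179]), 'qvel': array([ 0.001,  0.001, -0.   ,  0.001,  0.001, -0.   ]), 'effort': array([ 0.0000e+00, -4.4235e+01, -1.7803e+01, -0.0000e+00,  8.0000e-03,
       -0.0000e+00]), 'eef_pos': array([149.324, 606.17 , 230.366]), 'tool_rot': array([ 0.121,  0.993, -0.001, -0.   ]), 'contact_force': array([-0.071,  0.085, -0.524]), 'ft_torque': array([-0.045,  0.006, -0.005]), 'grasp_force': np.float64(0.0), 'width': np.float64(1.001)}
scene [[0.71, -0.44, 0.54, 40.88], [-0.7, -0.44, 0.56, -407.41], [-0.01, -0.78, -0.63, 599.06], [0.0, 0.0, 0.0, 1.0]]
scene pin_a 0.86 [309. 259. 402. 316.] ((355.292236328125, 285.90948486328125), (97.97265625, 17.914846420288086), 26.90609359741211)
scene pin_a 0.76 [222. 224. 299. 262.] ((259.36785888671875, 243.33865356445312), (80.77459716796875, 16.9956111907959), 21.317913055419922)
scene pin_a 0.73 [199. 198. 425. 360.] ((310.95062255859375, 266.9236755371094), (218.21351623535156, 98.68168640136719), 25.083595275878906)
scene pastry_board 0.75 [198. 195. 425. 360.] ((31
[... 214 characters left out ...]
531), 21.476791381835938)
top [[0.03, -0.99, 0.14, 314.8], [-1.0, -0.02, 0.01, 57.46], [-0.01, -0.14, -0.99, 1220.7], [0.0, 0.0, 0.0, 1.0]]
top pin_a 0.74 [330. 183. 396. 203.] ((364.0811767578125, 193.7172088623047), (13.704914093017578, 66.70599365234375), 83.54118347167969)
top pin_a 0.67 [257. 198. 320. 228.] ((288.8629455566406, 211.02650451660156), (13.068732261657715, 64.83808898925781), 73.85565948486328)
top pastry_board 0.71 [237. 140. 405. 249.] ((323.34619140625, 194.23077392578125), (82.17266845703125, 154.7356414794922), 78.69007110595703)
top crate 0.56 [111. 165. 210. 226.] ((157.2600555419922, 194.33535766601562), (48.58491516113281, 96.04952239990234), 79.4608154296875)
0.4
```

View pics/scene0.png

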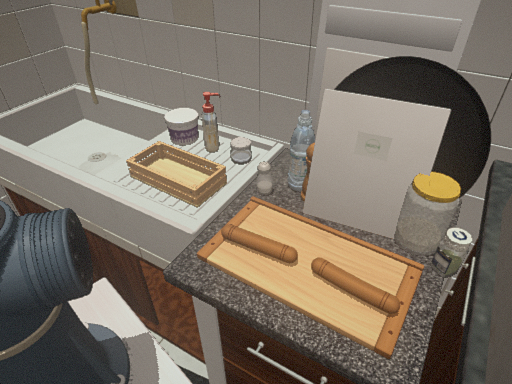

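View pics/top0.png

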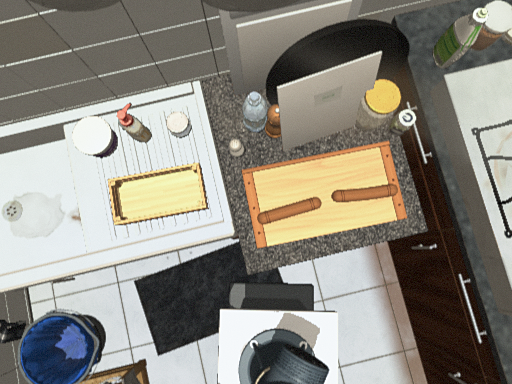

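```bash
cat > meas.py <<'E'
from h import *
def quad(m,cam,z):
    r=cv2.boxPoints(cv2.minAreaRect(np.argwhere(m)[:,::-1].astype(np.float32)))
    return np.array([atz(cam,p,z)[:2] for p in r])
def pins(zc,cams=("scene","top")):
    for c in cams:
        robot.get_image(c)
        for o in robot.outline_of("pin_a",c):
            m=o["pixels"]
            if m.sum()<200 or m.sum()>4000: continue
            q=np.array([atz(c,p[::-1],zc)[:2] for p in np.argwhere(m)],np.float32)
            (cx,cy),(a,b),th=cv2.minAreaRect(q)
            d=q-q.mean(0);w,v=np.linalg.eigh(d.T@d);ax=v[:,1]*np.sign(v[1,1])
            print(c,round(o["conf"],2),"c",np.round((cx,cy),1),"mean",np.round(q.mean(0),1),"size",np.round((a,b)),"yaw",round(float(np.degrees(np.arctan2(-ax[0],ax[1]))),1))
E
python3 - <<'E'
from meas import *
pins(35)
for n,z in(("pastry_board",18),("crate",58)):
    for c in("top","scene"):
        robot.get_image(c)
        for o in robot.outline_of(n,c)[:1]:
            print(n,c,o["conf"],np.round(quad(o["pixels"],c,z)).tolist())
            p=cv2.approxPolyDP(max(cv2.findContours(o["pixels"].astype(np.uint8),0,2)[0],key=len),4,True)[:,0]
            print([(tuple(map(int,a)),np.round(atz(c,a,z)[:2]).tolist()) for a in p])
E
```

```text
scene 0.97 c [416.4 -20.4] mean [417.8 -24.4] size [ 47. 179.] yaw 16.8
scene 0.9 c [ 468.3 -225.2] mean [ 469.  -229.5] size [ 44. 180.] yaw 8.3
top 0.86 c [ 467.9 -225.5] mean [ 467.5 -224.2] size [ 37. 179.] yaw 7.9
top 0.66 c [417.9 -19.5] mean [416.4 -21.1] size [ 40. 180.] yaw 18.2
pastry_board top 0.8 [[527.0, 114.0], [623.0, -306.0], [404.0, -345.0], [312.0, 66.0]]
[((389, 142), [617.0, -299.0]), ((243, 170), [528.0, 106.0]), ((256, 246), [320.0, 65.0]), ((405, 218), [405.0, -339.0])]
pastry_board scene 0.6 [[294.0, 48.0], [578.0, 223.0], [628.0, -316.0], [396.0, -347.0]]
[((197, 252), [317.0, 62.0]), ((205, 262), [312.0, 28.0]), ((386, 358), [395.0, -343.0]), ((423, 269), [615.0, -300.0]), ((416, 261), [625.0, -280.0]), ((255, 197), [535.0, 108.0]), ((229, 222), [427.0, 84.0]), ((294, 247), [475.0, -75.0]), ((295, 262), [444.0, -104.0]), ((269, 258), [414.0, -59.0]), ((226, 240), [384.0, 45.0]), ((220, 232), [391.0, 74.0])]
crate top 0.86 [[488.0, 475.0], [543.0, 221.0], [411.0, 191.0], [357.0, 441.0]]
[((200, 166), [529.0, 221.0]), ((183, 164), [533.0, 267.0]), ((109, 179), [488.0, 464.0]), ((114, 224), [368.0, 442.0]), ((207, 209), [413.0, 197.0])]
crate scene 0.93 [[313.0, 375.0], [472.0, 557.0], [542.0, 200.0], [392.0, 93.0]]
[((126, 160), [364.0, 434.0]), ((131, 177), [334.0, 353.0]), ((195, 207), [378.0, 143.0]), ((226, 184), [486.0, 159.0]), ((224, 165), [536.0, 227.0]), ((161, 141), [487.0, 453.0])]
```

The scene picture shows the left pin at about (260,243), the right pin at (355,286), and the crate at (176,173). The top picture has the pins at (289,211) and (364,194), the board spanning (243,170) to (405,218), and the crate at (157,194). Both cameras agree on positions and on the given sizes. The board's yaw is about 11.7°.

```bash
cat > go.py <<'E'
from h import *
def pose(yaw,lean=0):
    "tool y along world yaw (deg from +y, ccw), z down; lean>0: tips forward (-tool x)"
    a=np.radians(yaw);y=np.array([-np.sin(a),np.cos(a),0]);z=np.array([0,0,-1.])
    return R.from_matrix(np.c_[np.cross(y,z),y,z])*R.from_euler("y",-lean,degrees=True)
def rows(p0,r0,p1,r1,n):
    "tool-axis rows from pose 0 to pose 1 in n equal steps"
    w=(r0.inv()*r1).as_rotvec(degrees=True)/n; d=(np.array(p1)-p0)/n; r=r0
    for i in range(n):
        print(np.round(np.r_[r.inv().apply(d)/1000],4).tolist(),np.round(w,2).tolist()); r=r*R.from_rotvec(w,degrees=True)
def cur():
    s=robot.state();return np.array(s["eef_pos"]),R.from_quat(s["tool_rot"])
E
python3 - <<'E'
from go import *
p,r=cur();print(r.as_matrix().round(3)); rows(p,r,[450,-10,200],pose(17),12)
E
```

```text
[[-0.971  0.239 -0.   ]
 [ 0.239  0.971  0.   ]
 [ 0.     0.    -1.   ]]
[-0.0366, -0.0439, 0.0026] [0.0, -0.0, -2.57]
[-0.0346, -0.0455, 0.0026] [0.0, -0.0, -2.57]
[-0.0325, -0.047, 0.0026] [0.0, -0.0, -2.57]
[-0.0304, -0.0484, 0.0026] [0.0, -0.0, -2.57]
[-0.0282, -0.0497, 0.0026] [0.0, -0.0, -2.57]
[-0.0259, -0.051, 0.0026] [0.0, -0.0, -2.57]
[-0.0236, -0.0521, 0.0026] [0.0, -0.0, -2.57]
[-0.0213, -0.0531, 0.0026] [0.0, -0.0, -2.57]
[-0.0188, -0.054, 0.0026] [0.0, -0.0, -2.57]
[-0.0164, -0.0548, 0.0026] [0.0, -0.0, -2.57]
[-0.0139, -0.0554, 0.0026] [0.0, -0.0, -2.57]
[-0.0114, -0.056, 0.0026] [0.0, -0.0, -2.57]
```

Request:
arm_command:
  plan:
    - [-0.037, -0.044, 0.003, 0, 0, -2.6, 0.04]
    - [-0.035, -0.045, 0.003, 0, 0, -2.6, 0.04]
    - [-0.033, -0.047, 0.003, 0, 0, -2.6, 0.04]
    - [-0.03, -0.048, 0.003, 0, 0, -2.6, 0.04]
    - [-0.028, -0.05, 0.003, 0, 0, -2.6, 0.04]
    - [-0.026, -0.051, 0.003, 0, 0, -2.6, 0.04]
    - [-0.024, -0.052, 0.003, 0, 0, -2.6, 0.04]
    - [-0.021, -0.053, 0.003, 0, 0, -2.6, 0.04]
    - [-0.019, -0.054, 0.003, 0, 0, -2.6, 0.04]
    - [-0.016, -0.055, 0.003, 0, 0, -2.6, 0.04]
    - [-0.014, -0.055, 0.003, 0, 0, -2.6, 0.04]
    - [-0.011, -0.056, 0.003, 0, 0, -2.6, 0.04]

```text
t: 2.5
eef_pos: [453.0, -10.6, 195.5]
tool_rot: [-0.151, 0.988, -0.0, 0.001]
contact_force: [1.1, 0.7, 0.9]
width: 0.464
grasp_force: 0.0
```

```bash
python3 - <<'E'
from go import *
s=robot.state();print(s["t"],np.round(s["q"],3),np.round(s["eef_pos"],1),s["width"])
p,r=cur();print(r.as_matrix().round(3)); n=np.array([np.cos(.305),np.sin(.305)])
t=np.array([417,-20])-40*n
print(t);rows(p,r,[*t,90],pose(17.5),3)
# planar 2-link fit: wrist from two states, pointing down
E
```

```text
2.5 [-0.271  0.354  1.89   0.     0.896 -2.146] [453.  -10.6 195.5] 0.46437934993434665
[[-0.954 -0.299  0.001]
 [-0.299  0.954 -0.   ]
 [-0.001 -0.    -1.   ]]
[378.8461219  -32.01172701]
[0.0258, 0.0006, 0.0352] [-0.01, 0.02, -0.03]
[0.0257, 0.0006, 0.0352] [-0.01, 0.02, -0.03]
[0.0257, 0.0006, 0.0352] [-0.01, 0.02, -0.03]
```

Request:
arm_command:
  plan:
    - [0.026, 0.001, 0.035, 0, 0, 0, 0.04]
    - [0.026, 0.001, 0.035, 0, 0, 0, 0.04]
    - [0.026, 0, 0.035, 0, 0, 0, 0.04]
    - [0, 0, 0, 0, -5, 0, 0.04]
    - [0, 0, 0, 0, -5, 0, 0.04]
    - [0, 0, 0, 0, -5, 0, 0.04]
    - [0, 0, 0, 0, 0, 0, 0.04]

```text
t: 3.38
eef_pos: [388.4, -23.0, 104.9]
tool_rot: [-0.148, 0.983, 0.016, 0.106]
contact_force: [-0.3, -0.8, 0.4]
width: 0.466
grasp_force: 0.0
```

```bash
python3 - <<'E'
from go import *
s=robot.state();print(s["t"],np.round(s["q"],3),np.round(s["eef_pos"],1),s["width"])
p,r=cur();print(r.as_matrix().round(3),np.degrees(np.arccos(-r.as_matrix()[2,2])))
E
```

```text
3.375 [-0.468  0.464  2.275  0.547  0.286 -2.854] [388.4 -23.  104.9] 0.46559777105978717
[[-0.934 -0.294  0.203]
 [-0.288  0.956  0.062]
 [-0.212 -0.001 -0.977]] 12.259294898791842
```

Request:
arm_command:
  plan:
    - [-0.01, 0, -0.01, 0, 6.2, 0, 0.04]
    - [-0.01, 0, -0.01, 0, 6.1, 0, 0.04]
    - [0, 0, 0, 0, 0, 10.6, 0.04]
    - [0, 0, 0, 0, 0, 10.6, 0.04]
    - [0, 0, 0, 0, 0, 10.6, 0.04]
    - [0, 0, 0, 0, 0, 10.6, 0.04]
    - [0, 0, 0, 0, 0, 10.6, 0.04]
    - [0, 0, 0, 0, 0, 10.6, 0.04]
    - [0, 0, 0, 0, 0, 10.6, 0.04]
    - [0, 0, 0, 0, 0, 10.6, 0.04]
    - [0, 0, 0, 0, 0, 10.6, 0.04]
    - [0, 0, 0, 0, 0, 10.6, 0.04]

```text
t: 4.88
eef_pos: [402.1, -14.5, 121.5]
tool_rot: [0.699, 0.715, 0.028, 0.006]
contact_force: [0.1, 0.7, -0.1]
width: 0.467
grasp_force: 0.0
```

Request:
arm_command:
  plan:
    - [0, 0, 0, 0, 0, 10.6, 0.04]
    - [0, 0, 0, 0, 0, 10.6, 0.04]
    - [0, 0, 0, 0, 0, 10.6, 0.04]
    - [0, 0, 0, 0, 0, 10.6, 0.04]
    - [0, 0, 0, 0, 0, 10.6, 0.04]
    - [0, 0, 0, 0, 0, 10.6, 0.04]
    - [0, 0, 0, 0, 0, 10.5, 0.04]
    - [0, 0, 0, 0, 0, 0, 0.04]

```text
t: 5.88
eef_pos: [402.0, -14.4, 121.5]
tool_rot: [0.988, 0.153, 0.027, -0.012]
contact_force: [0.3, -0.5, -0.5]
width: 0.466
grasp_force: 0.0
```

```bash
sed -i 's/def rows/def posef(yaw,lean=0):\n    "half-turned: tool x forward, lean>0 tips forward"\n    return pose(yaw+180)*R.from_euler("y",lean,degrees=True)\ndef rows/' go.py; python3 - <<'E'
from go import *
s=robot.state();print(s["t"],np.round(s["q"],3),np.round(s["eef_pos"],1),s["width"])
p,r=cur();print(r.as_matrix().round(3))
n=np.array([np.cos(.305),np.sin(.305)]);t=np.array([417,-20])-38*n
rows(p,r,[*t,60],posef(17.5,12),3)
E
```

```text
5.875 [-0.352  0.438  2.114  0.089  0.557  0.837] [402.  -14.4 121.5] 0.46593273707567445
[[ 0.952  0.303  0.049]
 [ 0.302 -0.953  0.032]
 [ 0.056 -0.016 -0.998]]
[-0.0096, 0.0036, 0.02] [-0.31, 2.93, 0.01]
[-0.0106, 0.0035, 0.0195] [-0.31, 2.93, 0.01]
[-0.0116, 0.0034, 0.0189] [-0.31, 2.93, 0.01]
```

Request:
arm_command:
  plan:
    - [-0.01, 0.0035, 0.02, -0.3, 2.9, 0, 0.04]
    - [-0.011, 0.0035, 0.0195, -0.3, 2.9, 0, 0.04]
    - [-0.012, 0.0035, 0.019, -0.3, 2.9, 0, 0.04]
    - [0, 0, 0, 0, 0, 0, 0.04]

```text
t: 6.38
eef_pos: [387.3, -21.8, 73.5]
tool_rot: [0.984, 0.152, 0.091, -0.025]
contact_force: [0.2, -0.5, 0.5]
width: 0.472
grasp_force: 0.0
```

```bash
python3 - <<'E'
from go import *
s=robot.state();print(s["t"],np.round(s["q"],3),np.round(s["eef_pos"],1),s["width"])
p,r=cur();print(r.as_matrix().round(3))
cv2.imwrite("pics/sc1.png",cv2.resize(robot.get_image("scene")[160:380,150:450],None,fx=2.5,fy=2.5))
n=np.array([np.cos(.305),np.sin(.305)]);t=np.array([417,-20])-38*n
rows(p,r,[*t,26],posef(17.5,12),2)
E
```

```text
6.375 [-0.465  0.559  2.278  0.676  0.235  0.145] [387.3 -21.8  73.5] 0.47191959052037036
[[ 0.937  0.304  0.172]
 [ 0.295 -0.952  0.077]
 [ 0.187 -0.022 -0.982]]
[-0.0089, 0.0041, 0.0224] [-0.63, 0.61, -0.01]
[-0.0092, 0.0038, 0.0224] [-0.63, 0.61, -0.01]
```

View pics/sc1.png

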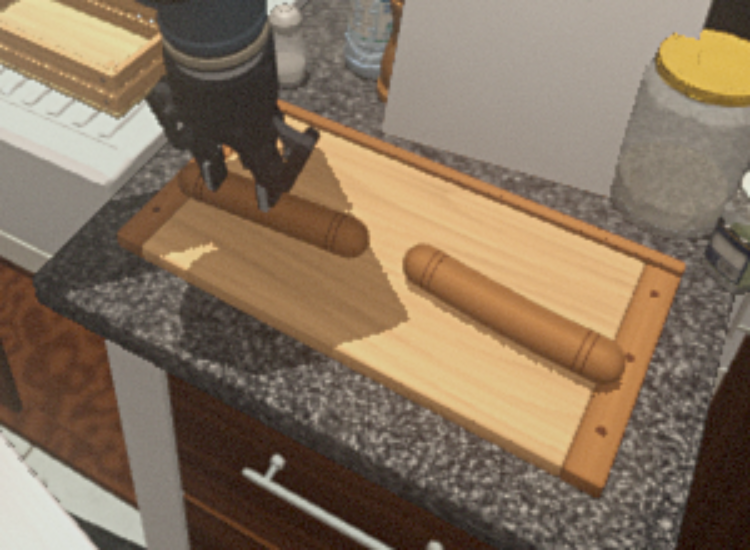

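The scene crop shows both pins still in place. The fingers are just above the left pin at (230,190), so I'll lean less and move in behind it.

```bash
python3 - <<'E'
from go import *
p,r=cur()
n=np.array([np.cos(.305),np.sin(.305)]);t=np.array([417,-20])-38*n
rows(p,r,[*t,62],posef(17.5,5),3)
E
```

```text
[-0.0039, 0.0023, 0.0033] [-0.4, -1.94, 0.03]
[-0.0038, 0.0023, 0.0034] [-0.4, -1.94, 0.03]
[-0.0037, 0.0023, 0.0035] [-0.4, -1.94, 0.03]
```

Request:
arm_command:
  plan:
    - [-0.004, 0.0023, 0.0033, -0.4, -1.9, 0, 0.04]
    - [-0.004, 0.0023, 0.0033, -0.4, -1.9, 0, 0.04]
    - [-0.004, 0.0023, 0.0033, -0.4, -1.9, 0, 0.04]
    - [0, 0, 0, 0, 0, 0, 0.04]

```text
t: 6.92
eef_pos: [381.4, -31.5, 62.8]
tool_rot: [0.987, 0.154, 0.046, -0.006]
contact_force: [0.1, 0.2, 0.3]
width: 0.466
grasp_force: 0.0
```

```bash
python3 - <<'E'
from go import *
s=robot.state();print(s["t"],np.round(s["q"],3),np.round(s["eef_pos"],1),s["width"])
p,r=cur();print(r.as_matrix().round(3))
n=np.array([np.cos(.305),np.sin(.305)]);t=np.array([417,-20])-38*n
rows(p,r,[*t,26],posef(17.5,5),3)
E
```

```text
6.925 [-0.425  0.58   2.235  0.232  0.262  0.615] [381.4 -31.5  62.8] 0.4660999224749977
[[ 0.949  0.304  0.088]
 [ 0.303 -0.953  0.025]
 [ 0.092  0.003 -0.996]]
[-0.0013, -0.0001, 0.0122] [0.05, -0.09, 0.06]
[-0.0013, -0.0001, 0.0122] [0.05, -0.09, 0.06]
[-0.0013, -0.0001, 0.0122] [0.05, -0.09, 0.06]
```

Pose reached (5° lean). I'll descend behind the pin.

Request:
arm_command:
  plan:
    - [-0.001, 0, 0.012, 0, 0, 0, 0.04]
    - [-0.001, 0, 0.012, 0, 0, 0, 0.04]
    - [-0.001, 0, 0.011, 0, 0, 0, 0.04]
    - [0, 0, 0, 0, 0, 0, 0.04]

```text
t: 7.42
eef_pos: [380.4, -31.2, 27.2]
tool_rot: [0.987, 0.152, 0.045, -0.007]
contact_force: [-0.3, 0.8, 0.0]
width: 0.47
grasp_force: 0.0
```

```bash
python3 - <<'E'
from go import *
s=robot.state();print(s["t"],np.round(s["q"],3),np.round(s["eef_pos"],1),s["contact_force"])
p,r=cur();print(r.as_matrix().round(3))
from meas import pins
pins(35,("top",))
E
```

```text
7.425 [-0.426  0.686  2.253  0.422  0.148  0.423] [380.4 -31.2  27.2] [-0.2533041   0.81536778  0.00978422]
[[ 0.95   0.301  0.086]
 [ 0.3   -0.954  0.027]
 [ 0.09   0.    -0.996]]
```

Request:
arm_command:
  plan:
    - [0.0075, 0, 0.0008, 0, 0, 0, 0.04]
    - [0.0075, 0, 0.0008, 0, 0, 0, 0.04]
    - [0.0075, 0, 0.0007, 0, 0, 0, 0.04]
    - [0.0075, 0, 0.0007, 0, 0, 0, 0.04]
    - [0, 0, 0, 0, 0, 0, 0.04]
    - [0, 0, 0, 0, 0, 0, 0.04]
    - [0, 0, 0, 0, 0, 0, 0.04]
    - [0, 0, 0, 0, 0, 0, 0.04]

```text
t: 8.52
eef_pos: [408.8, -22.2, 27.1]
tool_rot: [0.987, 0.152, 0.045, -0.007]
contact_force: [0.7, -0.3, -0.4]
width: 0.469
grasp_force: 0.0
```

```bash
python3 - <<'E'
from go import *
s=robot.state();print(s["t"],np.round(s["q"],3),np.round(s["eef_pos"],1),s["contact_force"])
from meas import pins
pins(35)
cv2.imwrite("pics/sc2.png",cv2.resize(robot.get_image("scene")[160:380,150:450],None,fx=2.5,fy=2.5))
E
```

```text
8.525 [-0.372  0.682  2.183  0.269  0.214  0.633] [408.8 -22.2  27.1] [ 0.71698895 -0.25591293 -0.40388735]
scene 0.77 c [ 468.9 -225.1] mean [ 469.3 -231.8] size [ 44. 180.] yaw 7.4
scene 0.59 c [454.5 -35.5] mean [458.4 -56.3] size [ 48. 133.] yaw 22.4
```

View pics/sc2.png

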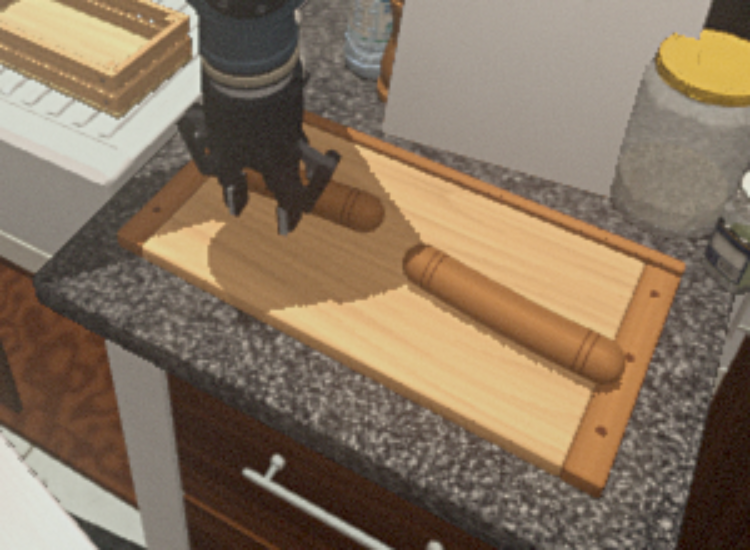

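The left pin's right end moved from crop (369,240) to (384,215), and there seems to be a gap between the fingers and the pin. I'll back off a little and check whether the pin follows.

Request:
arm_command:
  plan:
    - [-0.01, 0, -0.001, 0, 0, 0, 0.04]
    - [0, 0, 0, 0, 0, 0, 0.04]
    - [0, 0, 0, 0, 0, 0, 0.04]

```text
t: 9.15
eef_pos: [399.8, -25.3, 27.1]
tool_rot: [0.987, 0.152, 0.045, -0.007]
contact_force: [0.2, -0.1, 1.0]
width: 0.466
grasp_force: 0.0
```

```bash
python3 - <<'E'
from go import *
from meas import pins
pins(35,("scene",))
for a in((297.6,256),(303.6,246)):print(atz("scene",a,35)[:2])
im=robot.get_image("scene");cv2.imwrite("pics/sc3.png",cv2.resize(im[200:270,190:320],None,fx=6,fy=6,interpolation=2))
E
```

```text
scene 0.89 c [454.3 -35. ] mean [460.6 -61. ] size [ 46. 134.] yaw 23.6
scene 0.87 c [ 468.4 -225.7] mean [ 468.9 -230.9] size [ 45. 178.] yaw 8.3
[ 448.421319   -106.36283718]
[478.626494   -97.14050399]
```

View pics/sc3.png

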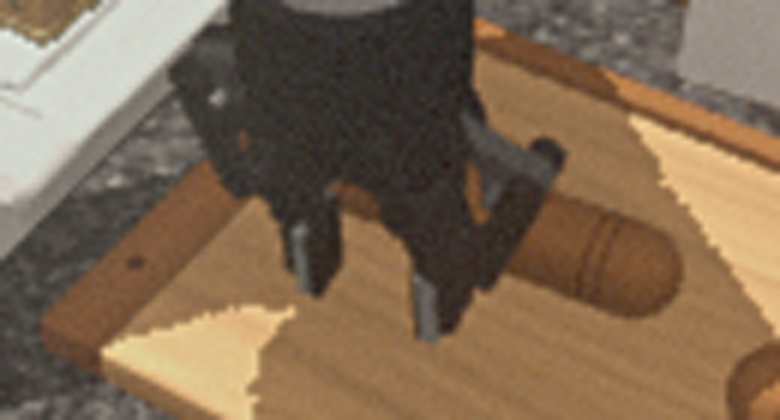

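The pin stayed put while the fingers backed off 10 mm; its right end is at (665,270) in this crop. It moved about 31 mm in all, so I'll give it a second slow push with more lean.

Request:
arm_command:
  plan:
    - [0.0075, 0, 0.002, 0, 2.5, 0, 0.04]
    - [0.0075, 0, 0.002, 0, 2.5, 0, 0.04]
    - [0.0075, 0, 0.0013, 0, 0, 0, 0.04]
    - [0.0075, 0, 0.0013, 0, 0, 0, 0.04]
    - [0.0075, 0, 0.0013, 0, 0, 0, 0.04]
    - [0.0075, 0, 0.0013, 0, 0, 0, 0.04]

```text
t: 10.05
eef_pos: [440.9, -11.1, 25.0]
tool_rot: [0.985, 0.152, 0.08, -0.014]
contact_force: [0.1, 0.5, 0.3]
width: 0.471
grasp_force: 0.0
```

```bash
cat > end.py <<'E'
from go import *
def ends(cam="scene",z=35):
    "image-rightmost end of each pin, on plane z"
    t=robot.state()["t"];robot.get_image(cam)
    for o in robot.outline_of("pin_a",cam):
        m=o["pixels"]
        if 200<m.sum()<4000:
            a=np.argwhere(m)[:,::-1];k=a[a[:,0]>=a[:,0].max()-2].mean(0)
            print(round(t,2),round(o["conf"],2),"end px",k.round(1),np.round(atz(cam,k,z)[:2],1))
E
python3 - <<'E'
from end import *
s=robot.state();print(s["t"],np.round(s["eef_pos"],1),s["contact_force"]);ends()
E
```

```text
10.05 [440.9 -11.1  25. ] [0.07910014 0.4831917  0.30532749]
10.05 0.95 end px [304.8 238.9] [496.5 -85.6]
```

Request:
arm_command:
  plan:
    - [0, 0, 0, 0, 0, 0, 0.04]
    - [0, 0, 0, 0, 0, 0, 0.04]
    - [0, 0, 0, 0, 0, 0, 0.04]
    - [0, 0, 0, 0, 0, 0, 0.04]

```text
t: 10.65
eef_pos: [440.3, -11.2, 25.0]
tool_rot: [0.985, 0.152, 0.08, -0.014]
contact_force: [-0.3, 0.1, 0.0]
width: 0.468
grasp_force: 0.0
```

```bash
python3 - <<'E'
from end import *
s=robot.state();print(s["t"],np.round(s["eef_pos"],1),s["contact_force"]);ends()
E
```

```text
10.65 [440.3 -11.2  25. ] [-0.25985254  0.07971379  0.01914134]
10.65 0.68 end px [307.5 234.5] [510.9 -81.2]
10.65 0.59 end px [397.8 303.7] [ 490.  -307.8]
```

```bash
python3 - <<'E'
from end import *
ends();ends()
E
```

```text
10.75 0.74 end px [307.8 235. ] [510.2 -82.6]
10.75 0.56 end px [396.8 304.5] [ 487.1 -307.3]
10.85 0.64 end px [397.8 305.1] [ 487.2 -309.3]
10.85 0.62 end px [306.8 235. ] [508.7 -81.1]
```

Request:
arm_command:
  plan:
    - [0.008, 0, 0.0014, 0, 0, 0, 0.04]
    - [0.008, 0, 0.0014, 0, 0, 0.5, 0.04]
    - [0.008, 0, 0.0014, 0, 0, 1, 0.04]
    - [0.008, 0, 0.0014, 0, 0, 1, 0.04]
    - [0.008, 0, 0.0014, 0, 0, 1, 0.04]
    - [0.008, 0, 0.0014, 0, 0, 1, 0.04]
    - [0, 0, 0, 0, 0, 0, 0.04]
    - [0, 0, 0, 0, 0, 0, 0.04]
    - [0, 0, 0, 0, 0, 0, 0.04]

```text
t: 12.08
eef_pos: [486.7, 2.5, 24.4]
tool_rot: [0.99, 0.113, 0.079, -0.017]
contact_force: [-0.1, 0.5, 0.1]
width: 0.467
grasp_force: 0.0
```

```bash
python3 - <<'E'
from end import *
s=robot.state();print(s["t"],np.round(s["eef_pos"],1),s["contact_force"]);ends()
from meas import pins
pins(35)
E
```

```text
12.075 [486.7   2.5  24.4] [-0.12546859  0.5324569   0.07645493]
12.07 0.79 end px [398.8 305.1] [ 488.5 -310.4]
12.07 0.68 end px [313.9 223.5] [548.3 -69.2]
scene 0.8 c [ 468.2 -224.7] mean [ 468.8 -229.6] size [ 46. 182.] yaw 7.8
scene 0.73 c [527.6 -16.1] mean [531.1 -37.2] size [ 45. 123.] yaw 20.7
top 0.8 c [ 475.2 -275.6] mean [ 474.7 -276.1] size [34. 77.] yaw 16.8
```

Request:
arm_command:
  plan:
    - [0.005, 0, 0.001, 0, 0, 0.5, 0.04]
    - [0.005, 0, 0.001, 0, 0, 0.5, 0.04]
    - [0, 0, 0, 0, 0, 0, 0.04]
    - [0, 0, 0, 0, 0, 0, 0.04]

```text
t: 12.88
eef_pos: [497.3, 4.7, 24.1]
tool_rot: [0.991, 0.104, 0.079, -0.018]
contact_force: [0.0, -0.0, 0.8]
width: 0.469
grasp_force: 0.0
```

```bash
python3 - <<'E'
from end import *
s=robot.state();print(s["t"],np.round(s["eef_pos"],1),np.round(s["q"],2),s["contact_force"]);ends()
p,r=cur();print(r.as_matrix().round(3))
rows(p,r,[p[0]-25,p[1]-8,100],posef(12,0),3)
print();rows([p[0]-25,p[1]-8,100],posef(12,0),[415,-225,90],posef(8,5),5)
E
```

```text
12.875 [497.3   4.7  24.1] [-0.27  0.71  2.01  0.31  0.3   0.8 ] [ 0.04303113 -0.03476922  0.76324826]
12.88 0.92 end px [314.8 223.4] [550.  -70.4]
12.88 0.91 end px [397.8 304.3] [ 488.8 -308.3]
[[ 0.966  0.209  0.153]
 [ 0.204 -0.978  0.052]
 [ 0.161 -0.019 -0.987]]
[-0.0045, 0.0004, -0.0264] [-0.36, -3.08, 0.0]
[-0.0059, 0.0006, -0.0261] [-0.36, -3.08, 0.0]
[-0.0073, 0.0007, -0.0257] [-0.36, -3.08, 0.0]

[-0.0204, 0.041, 0.002] [-0.03, 1.0, 0.8]
[-0.0198, 0.0413, 0.0017] [-0.03, 1.0, 0.8]
[-0.0193, 0.0416, 0.0014] [-0.03, 1.0, 0.8]
[-0.0187, 0.0418, 0.0011] [-0.03, 1.0, 0.8]
[-0.0182, 0.0421, 0.0008] [-0.03, 1.0, 0.8]
```

Request:
arm_command:
  plan:
    - [-0.005, 0, -0.026, -0.4, -3, 0, 0.04]
    - [-0.006, 0, -0.026, -0.4, -3, 0, 0.04]
    - [-0.007, 0, -0.026, -0.4, -3, 0, 0.04]
    - [-0.018, 0.043, 0, 0, 2, 0.8, 0.04]
    - [-0.018, 0.043, 0, 0, 2, 0.8, 0.04]
    - [-0.017, 0.043, 0, 0, 2, 0.8, 0.04]
    - [-0.017, 0.043, 0, 0, 2, 0.8, 0.04]
    - [-0.016, 0.043, 0, 0, 2, 0.8, 0.04]
    - [0, 0, 0, 0, 0, 0, 0.04]

```text
t: 14.1
eef_pos: [425.7, -232.7, 93.6]
tool_rot: [0.994, 0.066, 0.09, -0.007]
contact_force: [0.6, 0.9, -0.4]
width: 0.468
grasp_force: 0.0
```

```bash
python3 - <<'E'
from end import *
s=robot.state();print(s["t"],np.round(s["eef_pos"],1),np.round(s["q"],2))
p,r=cur()
rows(p,r,[430.4,-230.3,25],posef(8,10),4)
from meas import pins
pins(35);ends()
cv2.imwrite("pics/sc4.png",cv2.resize(robot.get_image("scene")[160:380,150:450],None,fx=2.5,fy=2.5))
E
```

```text
14.1 [ 425.7 -232.7   93.6] [-0.82  0.55  2.    0.31  0.5   0.35]
[-0.0018, -0.0004, 0.0171] [-0.01, -0.08, -0.1]
[-0.0018, -0.0004, 0.0171] [-0.01, -0.08, -0.1]
[-0.0018, -0.0004, 0.0171] [-0.01, -0.08, -0.1]
[-0.0018, -0.0004, 0.0171] [-0.01, -0.08, -0.1]
scene 0.9 c [523.2  12.8] mean [524.7   7.1] size [ 52. 182.] yaw 10.8
scene 0.59 c [ 468.5 -225.1] mean [ 468.1 -233.4] size [ 45. 180.] yaw 8.7
top 0.83 c [522.8   9.3] mean [523.4   8.3] size [ 36. 179.] yaw 12.9
14.3 0.77 end px [313.5 220.5] [555.5 -62.5]
14.3 0.58 end px [397.8 304. ] [ 489.4 -308.1]
```

View pics/sc4.png

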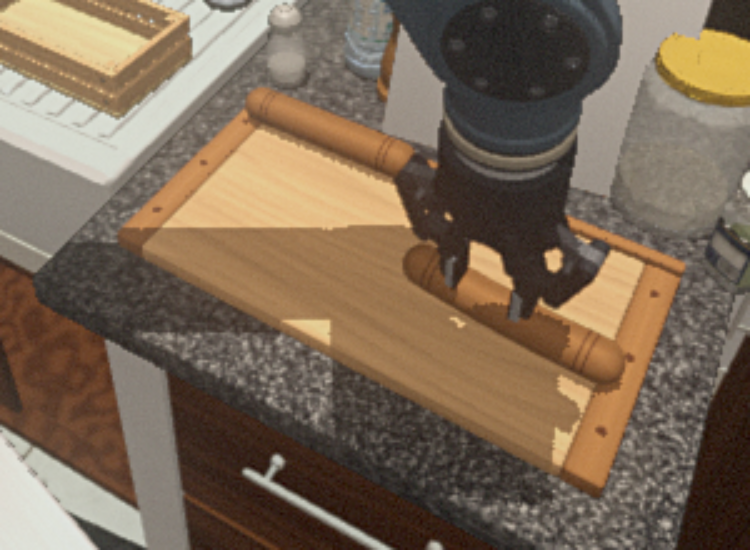

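The left pin now lies square against the bead, crop (255,100) to (410,155). The fingers are above and behind the right pin at (515,310), so I'll descend and push it slowly.

Request:
arm_command:
  plan:
    - [-0.002, 0, 0.017, 0, 0, 0, 0.04]
    - [-0.002, 0, 0.017, 0, 0, 0, 0.04]
    - [-0.002, 0, 0.017, 0, 0, 0, 0.04]
    - [-0.002, 0, 0.017, 0, 0, 0, 0.04]
    - [0, 0, 0, 0, 0, 0, 0.04]
    - [0.0075, 0, 0.0013, 0, 0, 0, 0.04]
    - [0.0075, 0, 0.0013, 0, 0, 0, 0.04]
    - [0.0075, 0, 0.0013, 0, 0, 0, 0.04]
    - [0.0075, 0, 0.0013, 0, 0, 0, 0.04]

```text
t: 15.58
eef_pos: [461.2, -223.6, 25.9]
tool_rot: [0.994, 0.07, 0.089, -0.008]
contact_force: [0.5, 0.2, 0.1]
width: 0.466
grasp_force: 0.1
```

```bash
python3 - <<'E'
from end import *
s=robot.state();print(s["t"],np.round(s["eef_pos"],1),s["contact_force"]);ends()
E
```

```text
15.575 [ 461.2 -223.6   25.9] [0.51594428 0.18718469 0.076348  ]
15.57 0.78 end px [401.7 297.5] [ 507.1 -306.2]
15.57 0.62 end px [313.8 223.5] [548.2 -69.1]
```

Request:
arm_command:
  plan:
    - [0, 0, 0, 0, 0, 0, 0.04]
    - [0, 0, 0, 0, 0, 0, 0.04]
    - [0, 0, 0, 0, 0, 0, 0.04]
    - [0, 0, 0, 0, 0, 0, 0.04]

```text
t: 16.18
eef_pos: [460.2, -223.6, 25.5]
tool_rot: [0.994, 0.069, 0.089, -0.008]
contact_force: [-0.1, 0.0, -0.4]
width: 0.469
grasp_force: 0.0
```

```bash
python3 - <<'E'
from end import *
s=robot.state();print(s["t"],np.round(s["eef_pos"],1),s["contact_force"]);ends();ends()
from meas import pins
pins(35,("scene",))
E
```

```text
16.175 [ 460.2 -223.6   25.5] [-0.10124684  0.01248335 -0.36235085]
16.18 0.72 end px [403.6 296.2] [ 512.  -307.2]
16.18 0.61 end px [313.8 223.9] [547.2 -69.8]
16.27 0.86 end px [314.6 223.5] [549.4 -70.2]
16.27 0.79 end px [402.7 295.8] [ 511.6 -305.6]
scene 0.8 c [ 490.1 -224.7] mean [ 495.7 -272. ] size [ 43. 172.] yaw 14.4
scene 0.56 c [524.3  11.2] mean [524.7   7.8] size [ 50. 182.] yaw 11.8
```

Request:
arm_command:
  plan:
    - [-0.012, 0, -0.002, 0, 0, 0, 0.04]
    - [0, 0, 0, 0, 0, 0, 0.04]
    - [0, 0, 0, 0, 0, 0, 0.04]
    - [0, 0, 0, 0, 0, 0, 0.04]

```text
t: 16.98
eef_pos: [448.7, -225.3, 25.4]
tool_rot: [0.994, 0.07, 0.089, -0.008]
contact_force: [-0.2, 1.1, 0.2]
width: 0.468
grasp_force: 0.1
```

```bash
python3 - <<'E'
from end import *
s=robot.state();print(s["t"],np.round(s["eef_pos"],1),s["contact_force"]);ends()
E
```

```text
16.975 [ 448.7 -225.3   25.4] [-0.22517824  1.06828476  0.15140354]
16.98 0.94 end px [314.6 223.9] [548.3 -71.2]
16.98 0.74 end px [400.5 302. ] [ 496.6 -309.4]
```

The right pin rolled back 15 mm after the fingers, so it is the warped one. I'll push it faster to the back edge.

Request:
arm_command:
  plan:
    - [0.01, 0, 0.0018, 0, 0, 0, 0.04]
    - [0.013, 0, 0.0023, 0, 0, -0.5, 0.04]
    - [0.013, 0, 0.0023, 0, 0, -0.5, 0.04]
    - [0.013, 0, 0.0023, 0, 0, -0.5, 0.04]
    - [0.013, 0, 0.0023, 0, 0, -0.5, 0.04]
    - [0.013, 0, 0.0023, 0, 0, -0.5, 0.04]
    - [0.011, 0, 0.0019, 0, 0, -0.5, 0.04]
    - [0.006, 0, 0.001, 0, 0, -0.5, 0.04]
    - [0, 0, 0, 0, 0, 0, 0.04]

```text
t: 18.2
eef_pos: [540.9, -210.1, 25.8]
tool_rot: [0.991, 0.1, 0.089, -0.006]
contact_force: [-0.5, 0.7, -0.7]
width: 0.466
grasp_force: 0.0
```

```bash
cat >> end.py <<'E'
def bx(p):
    d=np.array(p[:2])-[467.5,-117];return np.array([.979*d[0]+.203*d[1],-.203*d[0]+.979*d[1]]).round(1)
E
python3 - <<'E'
from end import *
s=robot.state();print(s["t"],np.round(s["eef_pos"],1),bx(s["eef_pos"]),s["contact_force"]);ends()
from meas import pins
pins(35)
E
```

```text
18.2 [ 540.9 -210.1   25.8] [  52.9 -106.1] [-0.54762908  0.73471908 -0.7200496 ]
18.2 0.88 end px [417.8 265. ] [ 600.3 -290.9]
18.2 0.68 end px [314.8 223.9] [548.8 -71.4]
scene 0.77 c [ 570.8 -208.3] mean [ 577.6 -237.9] size [ 50. 181.] yaw 17.5
scene 0.57 c [524.1  11.2] mean [524.8   6.8] size [ 48. 182.] yaw 11.4
top 0.96 c [516.7  38.7] mean [516.3  40.6] size [ 35. 115.] yaw 15.4
```

Request:
arm_command:
  plan:
    - [-0.01, 0, -0.005, 0, 0, 0, 0.06]
    - [-0.015, 0, -0.03, 0, -5, 0, 0.06]
    - [-0.02, 0, -0.03, 0, -5, 0, 0.06]
    - [0, 0, -0.02, 0, 0, -10, 0.06]
    - [0, 0, -0.02, 0, 0, -10, 0.06]
    - [0, 0, 0, 0, 0, -10, 0.06]
    - [0, 0, 0, 0, 0, -10, 0.06]
    - [0, 0, 0, 0, 0, -10, 0.06]
    - [0, 0, 0, 0, 0, -10, 0.06]
    - [0, 0, 0, 0, 0, -10, 0.06]
    - [0, 0, 0, 0, 0, -10, 0.06]
    - [0, 0, 0, 0, 0, -10, 0.06]

```text
t: 20.0
eef_pos: [486.8, -220.2, 123.9]
tool_rot: [0.631, 0.776, -0.0, 0.003]
contact_force: [0.6, 0.8, -0.7]
width: 0.701
grasp_force: 0.0
```

```bash
python3 - <<'E'
from end import *
s=robot.state();print(s["t"],np.round(s["eef_pos"],1),np.round(s["q"],2))
p,r=cur();print(r.as_matrix().round(3))
from meas import pins
pins(35,("scene","top","wrist"));ends()
cv2.imwrite("pics/w5.png",np.hstack([robot.get_image("wrist")[::2,::2],cv2.resize(robot.get_image("scene")[160:352,190:446],(512,384))[:192*2:2,::2]]))
E
```

```text
20.0 [ 486.8 -220.2  123.9] [-0.63  0.56  1.76 -0.    0.81 -0.84]
[[-0.204  0.979  0.005]
 [ 0.979  0.204 -0.005]
 [-0.006  0.004 -1.   ]]
scene 0.95 c [ 573.7 -208. ] mean [ 576.4 -223.6] size [ 50. 180.] yaw 13.2
scene 0.59 c [524.1  11.2] mean [524.9   7.4] size [ 51. 182.] yaw 11.4
top 0.72 c [512.3  58.6] mean [513.   61.3] size [35. 83.] yaw 15.8
wrist 0.77 c [544.2 -74.9] mean [544.  -74.3] size [28.  7.] yaw -78.2
20.3 0.89 end px [314.7 223.5] [549.6 -70.5]
20.3 0.72 end px [417.8 263.6] [ 603.7 -289.2]
```

View pics/w5.png

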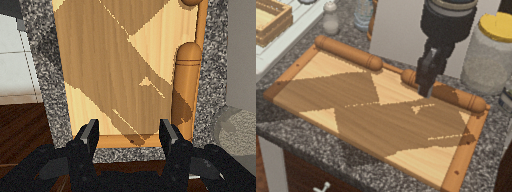

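The pin lies against the bead, in the wrist view at (188,95) and the scene view at (440,90). I'll straddle it, tips above the bead, and grip.

Request:
arm_command:
  plan:
    - [-0.0025, 0.028, 0, 0, 0, 0, 0.05]
    - [-0.0025, 0.028, 0, 0, 0, 0, 0.05]
    - [-0.0025, 0.028, 0, 0, 0, 0, 0.05]
    - [0, 0, 0, 0, 0, 0, 0.05]
    - [0, 0, 0.025, 0, 0, 0, 0.05]
    - [0, 0, 0.025, 0, 0, 0, 0.05]
    - [0, 0, 0.02, 0, 0, 0, 0.05]
    - [0, 0, 0.015, 0, 0, 0, 0.05]
    - [0, 0, 0.008, 0, 0, 0, 0.05]
    - [0, 0, 0, 0, 0, 0, 0.05]

```text
t: 21.75
eef_pos: [571.7, -211.4, 30.9]
tool_rot: [0.633, 0.774, -0.001, 0.003]
contact_force: [-0.1, 0.5, 0.4]
width: 0.584
grasp_force: 0.0
```

```bash
python3 - <<'E'
from end import *
s=robot.state();print(s["t"],np.round(s["eef_pos"],1),bx(s["eef_pos"]),s["contact_force"],s["width"])
from meas import pins
pins(35,("scene",))
cv2.imwrite("pics/s6.png",cv2.resize(robot.get_image("scene")[190:320,270:450],None,fx=4,fy=4,interpolation=2))
E
```

```text
21.75 [ 571.7 -211.4   30.9] [  82.9 -113.6] [-0.103483    0.52189472  0.37744331] 0.5842378447785391
scene 0.85 c [524.4  10.9] mean [525.8   5.7] size [ 52. 182.] yaw 11.8
scene 0.83 c [ 574.1 -208.2] mean [ 574.9 -215. ] size [ 50. 181.] yaw 12.4
```

View pics/s6.png

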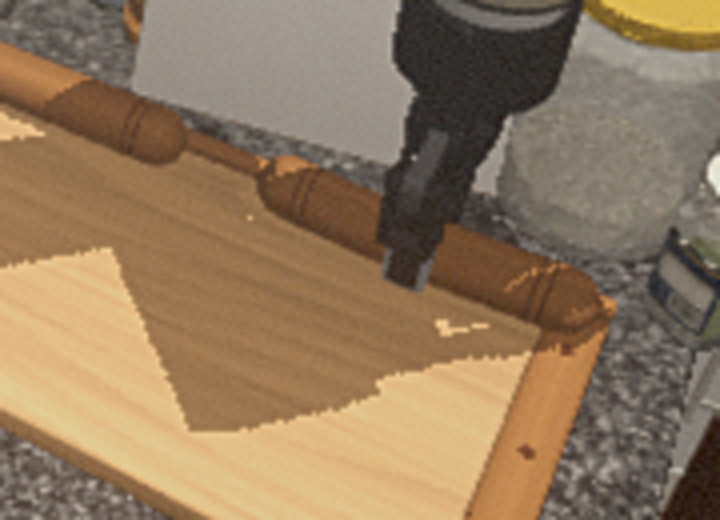

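The gripper straddles the pin at mid-length, crop (410,265). I'll lower it 4 mm and close.

Request:
arm_command:
  plan:
    - [0, 0, 0.004, 0, 0, 0, 0.044]
    - [0, 0, 0, 0, 0, 0, 0.03]
    - [0, 0, 0, 0, 0, 0, 0.025]
    - [0, 0, 0, 0, 0, 0, 0.025]
    - [0, 0, 0, 0, 0, 0, 0.025]
    - [0, 0, 0, 0, 0, 0, 0.025]
  force: 40

```text
t: 22.65
eef_pos: [572.3, -211.6, 27.4]
tool_rot: [0.633, 0.774, -0.0, 0.004]
contact_force: [-0.3, 0.4, 3.0]
width: 0.382
grasp_force: 39.7
```

```bash
python3 - <<'E'
from end import *
o,d=ray("scene",(371.2,262.5))
for z in(26,31,36,40,44):
    q=atz("scene",(371.2,262.5),z);print(z,q[:2].round(1),bx(q))
E
```

```text
26 [ 548.1 -219. ] [  58.2 -116.2]
31 [ 543.7 -220.6] [  53.5 -116.9]
36 [ 539.3 -222.3] [  48.9 -117.6]
40 [ 535.7 -223.6] [  45.1 -118.2]
44 [ 532.2 -224.9] [  41.4 -118.7]
```

Request:
arm_command:
  plan:
    - [0, 0, -0.005, 0, 0, 0, 0.025]
    - [0, 0, -0.01, 0, 0, 0, 0.025]
    - [0, 0, -0.02, 0, 0, 0, 0.025]
    - [0, 0, -0.03, 0, 0, 0, 0.025]
    - [0, 0, -0.03, 0, 0, 0, 0.025]
    - [0, 0, -0.03, 0, 0, 0, 0.025]

```text
t: 23.4
eef_pos: [571.3, -210.7, 153.6]
tool_rot: [0.633, 0.774, -0.001, 0.004]
contact_force: [-0.1, 0.4, 0.1]
width: 0.381
grasp_force: 39.7
```

```bash
python3 - <<'E'
from end import *
s=robot.state();print(s["t"],np.round(s["eef_pos"],1),np.round(s["q"],2),s["contact_force"],s["width"],s["grasp_force"])
robot.get_image("scene")
for o in robot.outline_of("pin_a","scene"):
    m=o["pixels"]
    if 200<m.sum()<4000:print(o["conf"],np.round(o["extent"]))
p,r=cur();rows(p,r,[449.5,331,p[2]+10],pose(100.4),11)
cv2.imwrite("pics/s7.png",robot.get_image("scene")[120:330,130:450])
E
```

```text
23.4 [ 571.3 -210.7  153.6] [-0.54  0.6   1.55 -0.    0.98 -0.73] [-0.06999175  0.40269324  0.07227185] 0.3808910496306995 39.7072403220227
0.88 [342. 180. 439. 227.]
0.79 [252. 192. 316. 230.]
[0.0506, -0.0012, -0.0015] [-0.1, 0.08, -16.27]
[0.0489, 0.013, -0.0015] [-0.1, 0.08, -16.27]
[0.0433, 0.0262, -0.0014] [-0.1, 0.08, -16.27]
[0.0343, 0.0373, -0.0012] [-0.1, 0.08, -16.27]
[0.0225, 0.0454, -0.0011] [-0.1, 0.08, -16.27]
[0.0089, 0.0499, -0.001] [-0.1, 0.08, -16.27]
[-0.0055, 0.0503, -0.0009] [-0.1, 0.08, -16.27]
[-0.0193, 0.0468, -0.0009] [-0.1, 0.08, -16.27]
[-0.0317, 0.0395, -0.0008] [-0.1, 0.08, -16.27]
[-0.0415, 0.0291, -0.0008] [-0.1, 0.08, -16.27]
[-0.048, 0.0163, -0.0009] [-0.1, 0.08, -16.27]
```

View pics/s7.png

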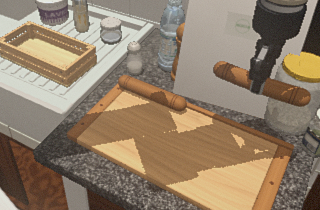

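The warped pin is held level at (260,83) in the crop, and the straight one stays at the bead at (155,93). I'll carry it to the crate.

```bash
python3 - <<'E'
from end import *
p,r=cur();rows(p,r,[449.5,331,p[2]],pose(-79.6),11)
E
```

```text
[0.0505, -0.0012, -0.0005] [0.04, 0.05, 0.1]
[0.0505, -0.0012, -0.0005] [0.04, 0.05, 0.1]
[0.0505, -0.0013, -0.0004] [0.04, 0.05, 0.1]
[0.0505, -0.0014, -0.0004] [0.04, 0.05, 0.1]
[0.0505, -0.0015, -0.0003] [0.04, 0.05, 0.1]
[0.0505, -0.0016, -0.0003] [0.04, 0.05, 0.1]
[0.0505, -0.0017, -0.0002] [0.04, 0.05, 0.1]
[0.0505, -0.0018, -0.0002] [0.04, 0.05, 0.1]
[0.0505, -0.0018, -0.0001] [0.04, 0.05, 0.1]
[0.0505, -0.0019, -0.0001] [0.04, 0.05, 0.1]
[0.0505, -0.002, -0.0] [0.04, 0.05, 0.1]
```

Request:
arm_command:
  plan:
    - [0.025, -0.0007, 0, 0, 0, 0.1, 0.025]
    - [0.05, -0.0015, 0, 0, 0, 0.1, 0.025]
    - [0.052, -0.0015, 0, 0, 0, 0.1, 0.025]
    - [0.054, -0.0015, 0, 0, 0, 0.1, 0.025]
    - [0.054, -0.0015, 0, 0, 0, 0.1, 0.025]
    - [0.054, -0.0017, 0, 0, 0, 0.1, 0.025]
    - [0.054, -0.0017, 0, 0, 0, 0.1, 0.025]
    - [0.054, -0.0018, 0, 0, 0, 0.1, 0.025]
    - [0.054, -0.0018, 0, 0, 0, 0.1, 0.025]
    - [0.05, -0.0018, 0, 0, 0, 0.1, 0.025]
    - [0.036, -0.0015, 0, 0, 0, 0.1, 0.025]
    - [0.018, 0, 0, 0, 0, 0.1, 0.025]

```text
t: 25.05
eef_pos: [446.5, 332.5, 147.0]
tool_rot: [0.64, 0.768, -0.002, 0.003]
contact_force: [0.3, -0.6, -0.7]
width: 0.383
grasp_force: 39.7
```

```bash
python3 - <<'E'
from end import *
s=robot.state();print(s["t"],np.round(s["eef_pos"],1),np.round(s["q"],2),s["width"],s["grasp_force"])
p,r=cur();print(r.as_matrix().round(3));rows(p,r,[449.5,331,90],pose(-79.6),3)
for c in("scene","top"):
    robot.get_image(c)
    for o in robot.outline_of("crate",c)[:1]:
        p=cv2.approxPolyDP(max(cv2.findContours(o["pixels"].astype(np.uint8),0,2)[0],key=len),4,True)[:,0]
        print(c,o["conf"],[np.round(atz(c,a,58)[:2]).tolist() for a in p])
cv2.imwrite("pics/s8.png",cv2.resize(robot.get_image("scene")[100:260,90:330],None,fx=3,fy=3))
E
```

```text
25.05 [446.5 332.5 147. ] [ 0.44  0.55  1.68 -0.01  0.91  0.27] 0.3826638289718364 39.69675634580199
[[-0.181  0.983  0.002]
 [ 0.983  0.181 -0.007]
 [-0.007  0.    -1.   ]]
[-0.0005, 0.0009, 0.019] [0.01, 0.14, 0.01]
[-0.0006, 0.0009, 0.019] [0.01, 0.14, 0.01]
[-0.0006, 0.0009, 0.019] [0.01, 0.14, 0.01]
scene 0.73 [[362.0, 429.0], [334.0, 353.0], [380.0, 146.0], [488.0, 163.0], [533.0, 223.0], [485.0, 455.0]]
top 0.88 [[540.0, 227.0], [509.0, 360.0], [482.0, 348.0], [495.0, 278.0], [473.0, 261.0], [439.0, 340.0], [386.0, 334.0], [413.0, 197.0]]
```

View pics/s8.png

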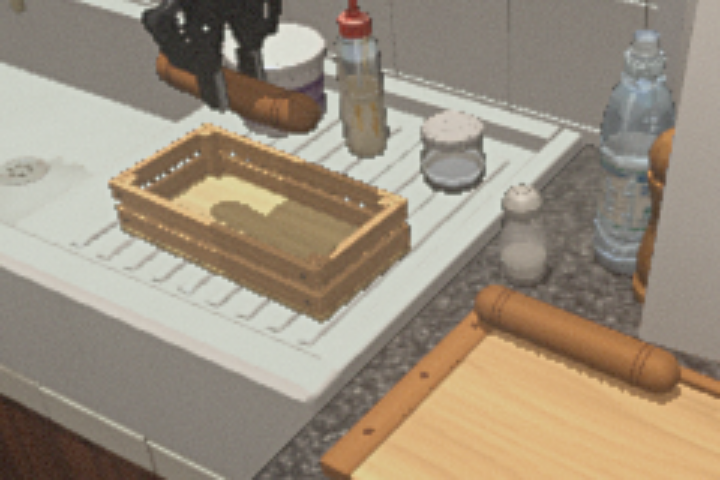

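The pin hangs parallel to the crate over its centre, with its shadow inside at (280,225). I'll lower it.

Request:
arm_command:
  plan:
    - [-0.0008, 0.0014, 0.025, 0, 0.2, 0, 0.025]
    - [-0.0008, 0.0013, 0.025, 0, 0.2, 0, 0.025]
    - [0, 0, 0.025, 0, 0, 0, 0.025]
    - [0, 0, 0.02, 0, 0, 0, 0.025]
    - [0, 0, 0.015, 0, 0, 0, 0.025]
    - [0, 0, 0.01, 0, 0, 0, 0.025]
    - [0, 0, 0.004, 0, 0, 0, 0.025]
    - [0, 0, 0, 0, 0, 0, 0.025]

```text
t: 26.3
eef_pos: [453.3, 329.7, 24.6]
tool_rot: [0.641, 0.767, 0.002, 0.001]
contact_force: [-0.3, -0.1, -0.3]
width: 0.381
grasp_force: 39.7
```

Free so far. I'll go down to light contact.

Request:
arm_command:
  plan:
    - [0, 0, 0.003, 0, 0, 0, 0.025]
    - [0, 0, 0.002, 0, 0, 0, 0.025]
    - [0, 0, 0, 0, 0, 0, 0.025]
    - [0, 0, 0, 0, 0, 0, 0.025]

```text
t: 26.8
eef_pos: [453.2, 329.8, 19.5]
tool_rot: [0.641, 0.768, 0.002, 0.001]
contact_force: [-0.4, -0.4, -0.7]
width: 0.382
grasp_force: 39.7
```

Request:
arm_command:
  plan:
    - [0, 0, 0.002, 0, 0, 0, 0.025]
    - [0, 0, 0, 0, 0, 0, 0.03]
    - [0, 0, 0, 0, 0, 0, 0.036]
    - [0, 0, 0, 0, 0, 0, 0.042]
    - [0, 0, 0, 0, 0, 0, 0.048]
    - [0, 0, 0, 0, 0, 0, 0.048]
    - [0, 0, -0.01, 0, 0, 0, 0.048]
    - [0, 0, -0.03, 0, 0, 0, 0.048]
    - [0, 0, -0.05, 0, 0, 0, 0.048]
    - [0, 0, -0.05, 0, 0, 0, 0.048]
    - [-0.03, 0, -0.05, 0, 0, 0, 0.048]
    - [-0.05, 0, 0, 0, 0, 0, 0.048]

```text
t: 28.3
eef_pos: [469.5, 251.9, 212.6]
tool_rot: [0.64, 0.769, 0.007, 0.004]
contact_force: [0.7, -0.1, -1.0]
width: 0.56
grasp_force: 0.0
```

```bash
python3 - <<'E'
from end import *
s=robot.state();print(s["t"],np.round(s["eef_pos"],1),s["contact_force"],s["width"],s["grasp_force"])
from meas import pins
pins(25)
cv2.imwrite("pics/s9.png",cv2.resize(robot.get_image("scene")[100:300,90:390],None,fx=2.6,fy=2.6))
E
```

```text
28.3 [469.5 251.9 212.6] [ 0.69170996 -0.10917329 -0.98520707] 0.5596735283406 0.0
scene 0.97 c [531.8  20.5] mean [533.3  17.1] size [ 53. 190.] yaw 11.3
scene 0.74 c [457.2 336.8] mean [459.4 330.9] size [ 54. 185.] yaw 10.7
top 0.83 c [524.2  11.3] mean [524.3  11.4] size [ 34. 175.] yaw 12.0
top 0.52 c [466.6 328.8] mean [460.5 361. ] size [ 23. 165.] yaw 9.5
```

View pics/s9.png

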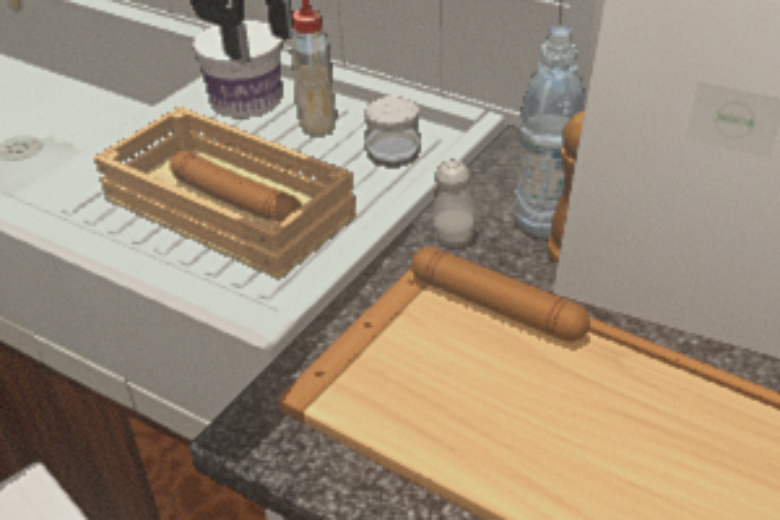

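The warped pin lies flat in the crate at (235,185), the straight pin is at rest on the board at (500,293), and the arm is clear of both.

```bash
python3 -c "
from station import robot
print(robot.finish_job())"
```

```text
the job is handed in; nothing more can be done
None
```

I rolled both pins to the board's back edge, found the right one warped and laid it in the crate, left the true (left) one on the pastry board, and handed the job in at about 28 s.

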